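# Find the hatch tile on a lab bench's service duct and push it open

## Task

One of the five identical white tiles along the top of the bench's service duct is the inspection hatch over the stop valve; the others are bedded solid. With the fingertips press gently on one tile after another, about 2 cm in from its back edge, until you find the one that rocks, then push that tile open until it stands upright at its stop, and leave it standing open. Only press and push: do not pinch or lift the tile, press no tile hard enough to crack it, and leave the lab ware on and around the duct where it is.

Things in the scene. Friction and masses are not known exactly. Their poses are not given: they have to be found in the camera images.
- duct: fixed tiled duct, 207 mm deep, 725 long, 120 high; x to its back (away from the robot), y along the tile row, z up; origin on the bench under the middle of the row. The tiles lie flush in its top, between a 24 mm front kerb, a 52 mm back ledge and 80 mm solid ends, each with a 42 mm high outlet 55 mm outward of the last tile. The hatch, any of the tiles, has a free hollow under it to 40 mm deep
- tile_1_top (a point): middle of the top face of tile 1 of five identical white glazed tiles (120 mm along x, 110 along y, 9 thick, 113 apart in a row; 1 at the -y end, 5 at the +y end); the frame turns with the tile: x to its back edge, y along the row, z out of the face. Glazed ceramic: cracks above 60 N
- tile_1 (a joint): tilt of tile 1, rad: 0 shut, + as the back edge sinks and the front rises. A bedded tile stays within 0.05 of 0. The hatch turns from -0.035 to its stop at 1.40 on a pin along y, 20 mm behind the tile's middle (40 from the back edge), 4.5 below the top; balanced, stiff (0.06 N m: 2.5 N at 25 mm behind the pin), so it stays where it is left
- tile_2_top (a point): middle of the top face of tile 2 of five identical white glazed tiles (120 mm along x, 110 along y, 9 thick, 113 apart in a row; 1 at the -y end, 5 at the +y end); the frame turns with the tile: x to its back edge, y along the row, z out of the face. Glazed ceramic: cracks above 60 N
- tile_2 (a joint): tilt of tile 2, rad: 0 shut, + as the back edge sinks and the front rises. A bedded tile stays within 0.05 of 0. The hatch turns from -0.035 to its stop at 1.40 on a pin along y, 20 mm behind the tile's middle (40 from the back edge), 4.5 below the top; balanced, stiff (0.06 N m: 2.5 N at 25 mm behind the pin), so it stays where it is left
- tile_3_top (a point): middle of the top face of tile 3 of five identical white glazed tiles (120 mm along x, 110 along y, 9 thick, 113 apart in a row; 1 at the -y end, 5 at the +y end); the frame turns with the tile: x to its back edge, y along the row, z out of the face. Glazed ceramic: cracks above 60 N
- tile_3 (a joint): tilt of tile 3, rad: 0 shut, + as the back edge sinks and the front rises. A bedded tile stays within 0.05 of 0. The hatch turns from -0.035 to its stop at 1.40 on a pin along y, 20 mm behind the tile's middle (40 from the back edge), 4.5 below the top; balanced, stiff (0.06 N m: 2.5 N at 25 mm behind the pin), so it stays where it is left
- tile_4_top (a point): middle of the top face of tile 4 of five identical white glazed tiles (120 mm along x, 110 along y, 9 thick, 113 apart in a row; 1 at the -y end, 5 at the +y end); the frame turns with the tile: x to its back edge, y along the row, z out of the face. Glazed ceramic: cracks above 60 N
- tile_4 (a joint): tilt of tile 4, rad: 0 shut, + as the back edge sinks and the front rises. A bedded tile stays within 0.05 of 0. The hatch turns from -0.035 to its stop at 1.40 on a pin along y, 20 mm behind the tile's middle (40 from the back edge), 4.5 below the top; balanced, stiff (0.06 N m: 2.5 N at 25 mm behind the pin), so it stays where it is left
- tile_5_top (a point): middle of the top face of tile 5 of five identical white glazed tiles (120 mm along x, 110 along y, 9 thick, 113 apart in a row; 1 at the -y end, 5 at the +y end); the frame turns with the tile: x to its back edge, y along the row, z out of the face. Glazed ceramic: cracks above 60 N
- tile_5 (a joint): tilt of tile 5, rad: 0 shut, + as the back edge sinks and the front rises. A bedded tile stays within 0.05 of 0. The hatch turns from -0.035 to its stop at 1.40 on a pin along y, 20 mm behind the tile's middle (40 from the back edge), 4.5 below the top; balanced, stiff (0.06 N m: 2.5 N at 25 mm behind the pin), so it stays where it is left
- rack: white tube rack 102 x 156 mm, 55 mm high, with capped tubes standing to 92 mm; origin under its centre; in front of the duct. To be left alone.
- tip_box: blue pipette-tip box 86 x 122 mm, 58 mm high; origin under its centre; in front of the duct. To be left alone.
- reagent: small reagent jar, 48 mm across, 85 mm high; origin under its centre; in front of the duct. To be left alone.
- pen: marker pen 130 mm long, 20 mm high with its clip, lying on the duct's back ledge along the row of tiles; origin under its centre. To be left alone.
- tube: capped blood tube 78 mm long, 16 mm thick, lying on the duct's left end (+y); origin under its centre. To be left alone.
- cup: specimen cup with screw cap, 42 mm across, 34 mm high, on the duct's right end (-y); origin under its centre. To be left alone.
- beaker: glass beaker 72 mm across, 85 mm high, behind the duct; origin under its centre. To be left alone.
- carton: white carton 110 x 150 mm, 72 mm high, behind the duct; origin under its centre. To be left alone.

How it is judged (in metres and radians):
On the way:
1. the hatch tile rocks under the fingertips: a tile is tilted by more than 0.1 rad with the fingers on it (((value of joint tile_1 above 0.1 rad and contact force between the fingers and tile_1 above 0.2 N) or (value of joint tile_2 above 0.1 rad and contact force between the fingers and tile_2 above 0.2 N) or (value of joint tile_3 above 0.1 rad and contact force between the fingers and tile_3 above 0.2 N) or (value of joint tile_4 above 0.1 rad and contact force between the fingers and tile_4 above 0.2 N) or (value of joint tile_5 above 0.1 rad and contact force between the fingers and tile_5 above 0.2 N))).
At the end, for the whole second after the job is handed in: The hatch tile stands open, tilted by more than 1.2 rad (its stop is at 1.40), and is at rest (((value of joint tile_1 above 1.2 rad and velocity of joint tile_1 between -0.05 and 0.05 rad/s) or (value of joint tile_2 above 1.2 rad and velocity of joint tile_2 between -0.05 and 0.05 rad/s) or (value of joint tile_3 above 1.2 rad and velocity of joint tile_3 between -0.05 and 0.05 rad/s) or (value of joint tile_4 above 1.2 rad and velocity of joint tile_4 between -0.05 and 0.05 rad/s) or (value of joint tile_5 above 1.2 rad and velocity of joint tile_5 between -0.05 and 0.05 rad/s))); the robot touches nothing.
It fails at once if a piece of lab ware was moved by more than 25 mm, lifted or tipped over (distance of any of rack, tip_box, reagent, pen, tube, cup, beaker, carton from where it was at the start of the episode above 0.025 m or angle between any of rack, tip_box, reagent, pen, tube, cup, beaker, carton's own z axis and vertical above 0.35 rad).
It fails at once if a tile was pressed or hit with more than 60 N, enough to crack it (contact force between the fingers and tile_1 above 60 N or contact force between the fingers and tile_2 above 60 N or contact force between the fingers and tile_3 above 60 N or contact force between the fingers and tile_4 above 60 N or contact force between the fingers and tile_5 above 60 N).
It fails at once if a tile was taken between the fingers ((z of the grasp point in the frame of tile_1_top between -0.008 and -0.001 m and x of the grasp point in the frame of tile_1_top between -0.06 and 0.06 m and y of the grasp point in the frame of tile_1_top between -0.055 and 0.055 m and contact force between the fingers and tile_1 above 1 N) or (z of the grasp point in the frame of tile_2_top between -0.008 and -0.001 m and x of the grasp point in the frame of tile_2_top between -0.06 and 0.06 m and y of the grasp point in the frame of tile_2_top between -0.055 and 0.055 m and contact force between the fingers and tile_2 above 1 N) or (z of the grasp point in the frame of tile_3_top between -0.008 and -0.001 m and x of the grasp point in the frame of tile_3_top between -0.06 and 0.06 m and y of the grasp point in the frame of tile_3_top between -0.055 and 0.055 m and contact force between the fingers and tile_3 above 1 N) or (z of the grasp point in the frame of tile_4_top between -0.008 and -0.001 m and x of the grasp point in the frame of tile_4_top between -0.06 and 0.06 m and y of the grasp point in the frame of tile_4_top between -0.055 and 0.055 m and contact force between the fingers and tile_4 above 1 N) or (z of the grasp point in the frame of tile_5_top between -0.008 and -0.001 m and x of the grasp point in the frame of tile_5_top between -0.06 and 0.06 m and y of the grasp point in the frame of tile_5_top between -0.055 and 0.055 m and contact force between the fingers and tile_5 above 1 N)).
It also fails if it takes over 64 s, if anything falls off the work surface, if the arm or the gripper's body presses on something with over 40 N, if the wrist force passes 120 N, or if a joint passes its speed limit or range.

## Robot

A 6-joint arm with a two-finger parallel gripper is mounted at the origin on the work surface. World frame = base frame: x ahead of the robot, y to its left, z up, the work surface at z = 0. Lengths are in m, angles in degrees, forces in N, time in s.
With the tool pointing down it reaches from about 0.375 to 0.9 m from the base axis. Payload 3.1 kg.
Tool frame: the origin (TCP) lies at the very end of the fingers, on their centre line; the grasp point (between the pads) lies 19 mm behind it; z points along the fingers, y is the line along which they close (so a half turn about z gives the same grasp; the last joint's range is limited). The gripper opens to 87 mm and grips with 3 to 60 N. Pads are 19 mm wide; open, the fingers measure 117 mm over their backs; the gripper's body (75 mm by 190 mm) begins 51 mm behind the grasp point.
Start: joints at [-75.43, 30.224, 82.088, -0, 67.689, -10.227], TCP at [0.262, -0.567, 0.223] pointing down, gripper open.
Joint ranges: [-176.69, 176.69], [-43.24, 126.21], [12.49, 139.97], [-82, 262], [0, 151.66], [-163.58, 163.58]. Speed limits (degrees/s): [159.86, 159.86, 180, 180, 180, 180].

## Interface

Orientations are given as a 3x3 rotation matrix whose columns are the frame's x, y, z axes.
In Python, from rig import bot gives the robot as it stands.
- The arm moves only by the tool move_arm, never from a script. Its argument "increments" is a list of rows, each an object with "xyz": the shift along the tool's x, y, z in mm, a list of three; "roll": the turn about the tool's z in rad; "grip": the opening in per cent of the stroke, from 0 (shut) to 100 (fully open). A call has 1 to 5 rows; each row shifts and turns the commanded pose from where the row before left it, along the tool's axes as they then stand; what a row does not reach is not made up. A row lasts 1/12 s, in which the tool goes at most 41.7 mm and 7.16 degrees, less where a joint would pass 70% of its speed; a pose out of reach is approached as far as the arm can. A call is refused whole if a number of a shift passes 41.7 or a number of a turn 0.125, either way. A call with a gripper value outside its range is refused whole. The fingers move at their own pace and stop on an object; the grip force is fixed at half the most. Time passes only in rows, so rows that do not move let the fingers close. It gives the time, the measured TCP pose, the force, the opening and the grip force at its end, in the units of the state.
- bot.read_state(): the state, without advancing time (a new reading comes with each control period).
- bot.capture(name): name is "scene" or "top"; returns (picture, depth): 480x640x3 uint8, red, green, blue; 480x640 float32, m along the optical axis (not along the pixel's ray), 0 where there is no reading.
- bot.camera_model(name): a dict with "intrinsics" (3x3 intrinsics, pixels), "rvec" (rotation vector, rad) and "tvec" (3), from world to camera coordinates, as OpenCV has them. Camera axes: x right, y down, z forward; pixel columns grow to the right and rows downward; lengths in m; the calibration is good to about 2 mm. A picture is of the moment at which its call begins. camera_model takes no time and is no camera call.
- bot.hand_in(): hands the job in; it is judged then, once.
Trained networks look in the newest picture that a camera, given by its name, has taken for a name from the list of things; names that differ only in an ending like _2 or _b are one class to them, and where a whole thing is asked for, a point or a joint stands for the part that bears it (a point fixed in the world has none). Each returns a list of dicts, best first, with "conf" (0 to 1); they miss things now and then, are a little off and sometimes report something else, mostly with a low value. They report only what shows in the picture. A call takes as long as a camera call.
- bot.spot_in(label, camera): "at" ([x, y, z] in m, in the coordinates of the camera as it stood for that picture, good to about 4 mm: the middle of the surface that is visible of it).
- bot.trace(label, camera): "mask" (480x640 bool, what is visible of it).
The state is a dict: "time_s": time; "joint_positions": joint angles; "qvel": joint speeds; "tau": joint torques, N m; "position": TCP position; "tcp_rot": TCP orientation; "force": force on the tool from outside, world axes, zero at the start; "moment": the same for the moment, N m; "opening": opening from 0.0 (shut) to 1.0 (fully open); "grasp_force": force on a finger pad.
Only numpy, scipy, OpenCV 4.12 (cv2) and the standard library are available. Lean on these libraries where they do the work, as an engineer would, in place of code of your own. Each camera call takes 0.05 s, during which the arm holds its last target. There are 200 camera calls.

## Working session

There is one attempt and no reset: what is moved stays moved. The work goes in short steps, Python scripts to look and compute and a tool call to move; the robot and the scene stay as the last step left them, time stands still between calls to the robot, and variables do not carry over. Pictures are saved under pics/ and viewed, at most 10 in all, crops included, and the job is handed in when it is done.

Besides the shell and the picture viewer there is one more tool, called after "Request:" as a command line: name --argument value ..., lists and objects as JSON in quotes. move_arm: Moves the arm, as the interface text tells. Its arguments: {"type":"object","properties":{"increments":{"type":"array"}},"required":["increments"]}

```bash
mkdir -p pics
cat > h.py <<'E'
import numpy as np,cv2
from rig import bot
def cam(n):
    m=bot.camera_model(n);R,_=cv2.Rodrigues(np.array(m["rvec"],float));return np.array(m["intrinsics"]),R,np.array(m["tvec"],float).ravel()
def w(n,p):
    K,R,t=cam(n);return R.T@(np.array(p)-t)
def cloud(n,d):
    K,R,t=cam(n);v,u=np.mgrid[:480,:640]
    P=np.stack([(u-K[0,2])/K[0,0]*d,(v-K[1,2])/K[1,1]*d,d],-1)
    return (P-t)@R
E
python3 - <<'E'
from h import *
s=bot.read_state();print(s["position"],s["tcp_rot"],s["force"],s["opening"])
ims=[]
for n in("scene","top"):
    p,d=bot.capture(n);cv2.imwrite(f"pics/{n}0.png",p[:,:,::-1]);np.save(n+"d.npy",d)
    print(n,w(n,[0,0,0]))
    for l in("tile_1_top","duct","pen","rack","tip_box","reagent","carton","beaker","cup","tube"):
        for r in bot.spot_in(l,n)[:6]: print(l,round(r["conf"],2),w(n,r["at"]).round(3))
E
```

```text
[ 0.26196496 -0.56664216  0.22157242] [[ 9.07801067e-01  4.19400691e-01 -5.32344742e-04]
 [ 4.19400844e-01 -9.07798744e-01  2.09101052e-03]
 [ 3.93709367e-04 -2.12148741e-03 -9.99997672e-01]] [ 0.43470275  0.43885718 -0.21438967] 1.0020208624942102
scene [1.12467766 0.94803956 0.88790216]
tile_1_top 0.98 [ 0.509 -0.234  0.116]
tile_1_top 0.36 [ 0.527 -0.009  0.118]
duct 0.66 [0.577 0.141 0.117]
duct 0.22 [ 0.808 -0.054  0.068]
pen 0.85 [0.627 0.011 0.133]
rack 0.85 [0.351 0.266 0.055]
tip_box 0.63 [0.359 0.037 0.05 ]
reagent 0.6 [ 0.327 -0.204  0.053]
carton 0.84 [ 0.807 -0.052  0.068]
beaker 0.64 [0.78  0.145 0.052]
cup 0.56 [ 0.481 -0.322  0.149]
tube 0.73 [0.495 0.3   0.134]
top [0.42662796 0.01772579 1.25217114]
tile_1_top 0.69 [ 0.51  -0.24   0.118]
tile_1_top 0.52 [ 0.537 -0.009  0.123]
tile_1_top 0.36 [0.538 0.212 0.12 ]
pen 0.71 [ 0.617 -0.001  0.135]
pen 0.7 [0.54  0.211 0.119]
rack 0.6 [0.324 0.233 0.053]
tip_box 0.64 [0.366 0.015 0.042]
tip_box 0.25 [ 0.535 -0.01   0.121]
reagent 0.76 [ 0.319 -0.215  0.086]
carton 0.85 [ 0.788 -0.093  0.067]
beaker 0.81 [0.795 0.138 0.039]
beaker 0.45 [0.542 0.209 0.118]
cup 0.89 [ 0.473 -0.335  0.15 ]
cup 0.67 [0.621 0.003 0.13 ]
tube 0.8 [0.507 0.293 0.135]
tube 0.67 [ 0.472 -0.331  0.151]
tube 0.5 [ 0.788 -0.092  0.066]
```

View pics/top0.png

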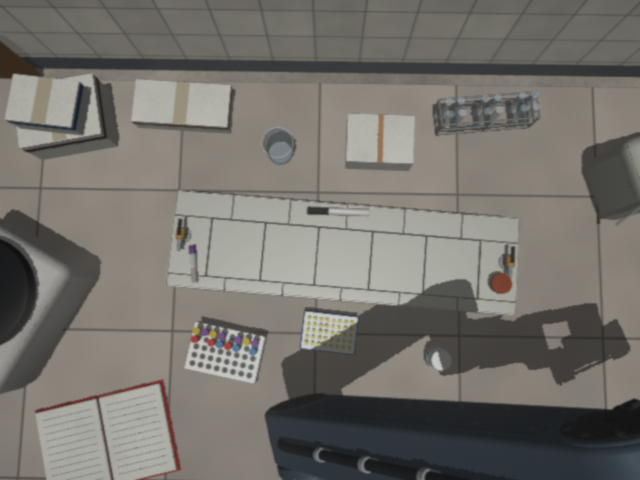

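View pics/scene0.png

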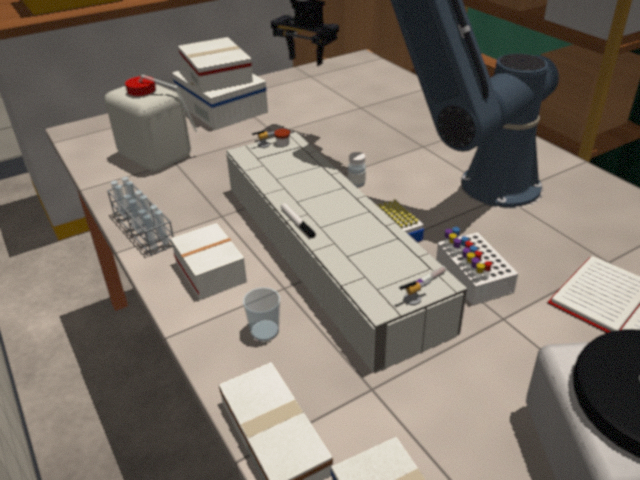

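The top view has +y to the left. The tile row's back joint runs about (212,219)-(480,242), its front joint about (207,279)-(477,300), with the cup at the right end, the tube at the left and the pen at (338,211) on the ledge. The scene view agrees.

Run:
```python
from h import *
d=np.load("topd.npy");C=cloud("top",d)
m=(abs(C[...,2]-.12)<.01)&(d>0)&(C[...,0]>.35)&(C[...,0]<.75)&(abs(C[...,1])<.5)
print(np.median(C[m][:,2]))
K,R,t=cam("top");o=w("top",[0,0,0])
def px(u,v,z=.12):
    r=R.T@np.linalg.inv(K)@[u,v,1];return o+r*(z-o[2])/r[2]
n,l,st,_=cv2.connectedComponentsWithStats(m.astype(np.uint8));k=1+np.argmax(st[1:,4])
P=C[l==k][:,:2];r=cv2.minAreaRect((P*1000).astype(np.float32));print(r)
bk=[px(*q) for q in[(212,219.5),(266,224),(319,228),(373,233),(427,237.5),(480,242)]]
fr=[px(*q) for q in[(207,279),(260,284),(314,289),(368,292),(423,296.5),(477,300)]]
for a,b in zip(bk,fr):print(a[:2].round(3),b[:2].round(3))
p=cv2.imread("pics/top0.png");cv2.imwrite("pics/c0.png",cv2.resize(p[180:325,160:530],None,fx=2.15,fy=2.15,interpolation=cv2.INTER_CUBIC))
```

```text
0.11982805116260992
((537.2299194335938, -15.27557373046875), (732.2542114257812, 205.3685302734375), 86.07394409179688)
[0.599 0.262] [0.474 0.267]
[0.592 0.148] [0.466 0.157]
[0.585 0.036] [0.457 0.045]
[ 0.576 -0.077] [ 0.453 -0.067]
[ 0.568 -0.19 ] [ 0.445 -0.181]
[ 0.56  -0.301] [ 0.439 -0.292]
```

View pics/c0.png

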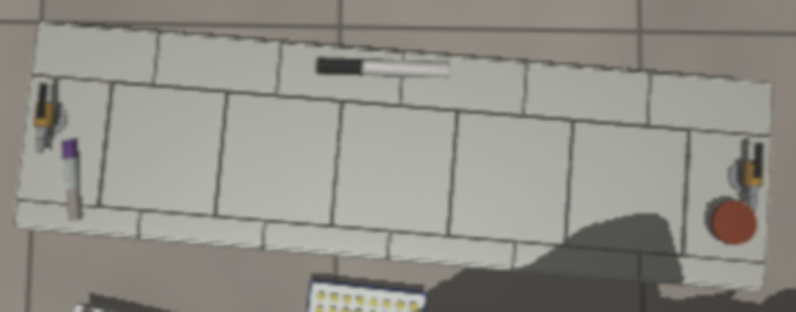

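Request:
move_arm --increments '[{"xyz": [0, 0, 0], "roll": 0.125, "grip": 0}, {"xyz": [0, 0, 0], "roll": 0.125, "grip": 0}, {"xyz": [0, 0, 0], "roll": 0.125, "grip": 0}, {"xyz": [0, 0, 0], "roll": 0.125, "grip": 0}, {"xyz": [23, -31, 0], "roll": 0, "grip": 0}]'

```text
time_s: 1.52
position: [0.2841, -0.5438, 0.2228]
tcp_rot: [[0.997, -0.077, -0.001], [-0.077, -0.997, -0.007], [-0.0, 0.007, -1.0]]
force: [0.8, -0.9, 1.1]
opening: 0.708
grasp_force: 0.0
```

Request:
move_arm --increments '[{"xyz": [23, -31, 0], "roll": 0, "grip": 0}, {"xyz": [23, -31, 0], "roll": 0, "grip": 0}, {"xyz": [23, -31, 0], "roll": 0, "grip": 0}, {"xyz": [23, -31, 0], "roll": 0, "grip": 0}, {"xyz": [23, -31, 0], "roll": 0, "grip": 0}]'

```text
time_s: 1.93
position: [0.4133, -0.3896, 0.2227]
tcp_rot: [[0.998, -0.068, 0.0], [-0.068, -0.998, -0.0], [0.0, 0.0, -1.0]]
force: [0.8, -0.2, -0.3]
opening: 0.328
grasp_force: 0.0
```

Request:
move_arm --increments '[{"xyz": [23, -31, 0], "roll": 0, "grip": 0}, {"xyz": [23, -31, 0], "roll": 0, "grip": 0}, {"xyz": [23, -31, 0], "roll": 0, "grip": 0}, {"xyz": [23, -31, 0], "roll": 0, "grip": 0}, {"xyz": [0, 0, 0], "roll": 0, "grip": 0}]'

```text
time_s: 2.35
position: [0.5162, -0.2678, 0.2228]
tcp_rot: [[0.998, -0.061, 0.003], [-0.061, -0.998, 0.002], [0.002, -0.003, -1.0]]
force: [0.0, -0.6, 0.8]
opening: 0.018
grasp_force: 0.0
```

Request:
move_arm --increments '[{"xyz": [24, -27, 0], "roll": 0, "grip": 0}, {"xyz": [0, 0, 30], "roll": 0, "grip": 0}, {"xyz": [0, 0, 30], "roll": 0, "grip": 0}, {"xyz": [0, 0, 24], "roll": 0, "grip": 0}, {"xyz": [0, 0, 0], "roll": 0, "grip": 0}]'

```text
time_s: 2.77
position: [0.535, -0.246, 0.1339]
tcp_rot: [[0.998, -0.067, -0.009], [-0.067, -0.998, 0.006], [-0.009, -0.005, -1.0]]
force: [-0.3, 1.2, -1.3]
opening: 0.005
grasp_force: 0.0
```

Run:
```python
from h import *
s=bot.read_state();print(s["position"],s["force"])
a=bot.capture("top")[0];b=bot.capture("scene")[0]
K,R,t=cam("scene");print(K@(R@s["position"]+t))
K,R,t=cam("top");print(K@(R@s["position"]+t))
c=np.hstack([cv2.resize(a[180:340,370:530],(400,400)),cv2.resize(b[100:260,220:380],(400,400))])
cv2.imwrite("pics/c1.png",c[:,:,::-1])
```

```text
[ 0.53499049 -0.24604082  0.1338595 ] [-0.34792884  1.1722073  -1.31983613]
[420.06256996 240.48004016   1.51529245]
[511.08762885 283.85174657   1.12201442]
```

View pics/c1.png

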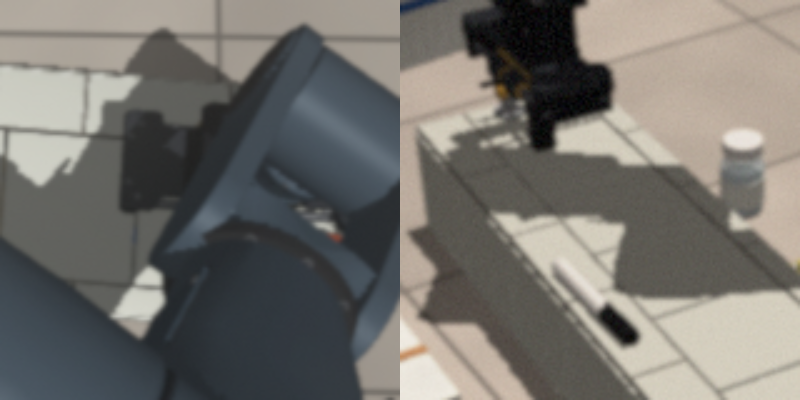

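The right crop shows the closed fingers above tile 1, clear of its back joint and of the cup, so I'll press gently.

Request:
move_arm --increments '[{"xyz": [3, 0, 4], "roll": 0, "grip": 0}, {"xyz": [0, 0, 4], "roll": 0, "grip": 0}, {"xyz": [0, 0, 2], "roll": 0, "grip": 0}, {"xyz": [0, 0, 0], "roll": 0, "grip": 0}]'

```text
time_s: 3.2
position: [0.5414, -0.2486, 0.129]
tcp_rot: [[0.998, -0.067, 0.001], [-0.067, -0.998, -0.001], [0.001, 0.0, -1.0]]
force: [-0.9, -0.6, -0.3]
opening: 0.005
grasp_force: 0.0
```

Request:
move_arm --increments '[{"xyz": [0, 0, 2], "roll": 0, "grip": 0}, {"xyz": [0, 0, 2], "roll": 0, "grip": 0}, {"xyz": [0, 0, 0], "roll": 0, "grip": 0}]'

```text
time_s: 3.45
position: [0.541, -0.2483, 0.1244]
tcp_rot: [[0.998, -0.067, -0.0], [-0.067, -0.998, 0.0], [-0.0, -0.0, -1.0]]
force: [-0.2, -0.2, 0.4]
opening: 0.005
grasp_force: 0.0
```

Request:
move_arm --increments '[{"xyz": [0, 0, 2], "roll": 0, "grip": 0}, {"xyz": [0, 0, 2], "roll": 0, "grip": 0}, {"xyz": [0, 0, 0], "roll": 0, "grip": 0}]'

```text
time_s: 3.7
position: [0.5413, -0.2484, 0.1204]
tcp_rot: [[0.998, -0.067, 0.0], [-0.067, -0.998, -0.0], [0.0, 0.0, -1.0]]
force: [0.6, -0.3, -1.0]
opening: 0.006
grasp_force: 0.0
```

Request:
move_arm --increments '[{"xyz": [0, 0, 1], "roll": 0, "grip": 0}, {"xyz": [0, 0, 1], "roll": 0, "grip": 0}, {"xyz": [0, 0, 0], "roll": 0, "grip": 0}]'

```text
time_s: 3.95
position: [0.5416, -0.2485, 0.1198]
tcp_rot: [[0.998, -0.067, 0.001], [-0.067, -0.998, -0.0], [0.001, 0.0, -1.0]]
force: [-1.7, 0.5, 7.3]
opening: 0.004
grasp_force: 3.5
```

Request:
move_arm --increments '[{"xyz": [0, 0, 1], "roll": 0, "grip": 0}, {"xyz": [0, 0, 1], "roll": 0, "grip": 0}, {"xyz": [0, 0, 0], "roll": 0, "grip": 0}]'

```text
time_s: 4.2
position: [0.5423, -0.2485, 0.1187]
tcp_rot: [[0.998, -0.067, 0.003], [-0.067, -0.998, -0.001], [0.003, 0.001, -1.0]]
force: [-1.2, 1.9, 10.3]
opening: 0.005
grasp_force: 5.2
```

Request:
move_arm --increments '[{"xyz": [0, 0, 1], "roll": 0, "grip": 0}, {"xyz": [0, 0, 1], "roll": 0, "grip": 0}, {"xyz": [0, 0, 0], "roll": 0, "grip": 0}]'

```text
time_s: 4.45
position: [0.5429, -0.2486, 0.1172]
tcp_rot: [[0.998, -0.067, 0.004], [-0.067, -0.998, -0.002], [0.004, 0.001, -1.0]]
force: [0.4, 2.4, 12.4]
opening: 0.005
grasp_force: 5.4
```

Request:
move_arm --increments '[{"xyz": [0, 0, 1], "roll": 0, "grip": 0}, {"xyz": [0, 0, 1], "roll": 0, "grip": 0}, {"xyz": [0, 0, 0], "roll": 0, "grip": 0}]'

```text
time_s: 4.7
position: [0.5437, -0.249, 0.1154]
tcp_rot: [[0.998, -0.068, 0.006], [-0.068, -0.998, -0.002], [0.006, 0.002, -1.0]]
force: [1.8, 1.7, 11.1]
opening: 0.004
grasp_force: 4.7
```

Run:
```python
from h import *
a=bot.capture("top")[0];b=bot.capture("scene")[0]
c=np.hstack([cv2.resize(a[180:340,370:530],(400,400)),cv2.resize(b[120:220,220:320],(400,400))])
cv2.imwrite("pics/c2.png",c[:,:,::-1])
```

```text
(no output)
```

View pics/c2.png

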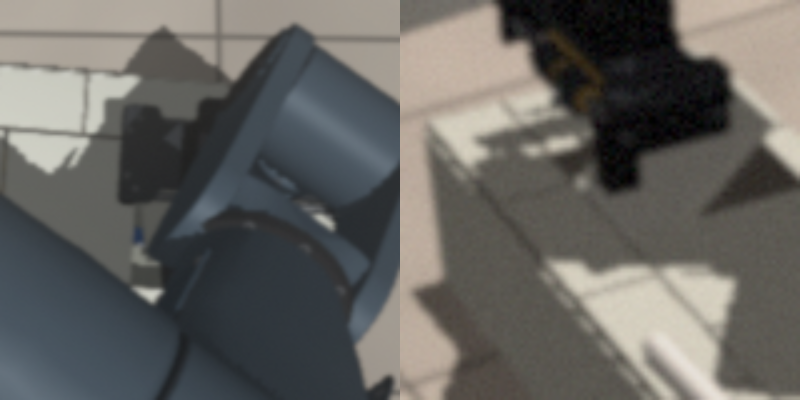

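Something blue now shows in the gap at (137,235), and a dark wedge shows at (760,180) where the tile side has risen. Tile 1 is rocking and is the hatch, so I'll keep pushing down.

Request:
move_arm --increments '[{"xyz": [0, 0, 2], "roll": 0, "grip": 0}, {"xyz": [0, 0, 2], "roll": 0, "grip": 0}, {"xyz": [0, 0, 2], "roll": 0, "grip": 0}, {"xyz": [0, 0, 0], "roll": 0, "grip": 0}]'

```text
time_s: 5.13
position: [0.5451, -0.2502, 0.109]
tcp_rot: [[0.998, -0.068, 0.009], [-0.068, -0.998, -0.005], [0.009, 0.004, -1.0]]
force: [3.3, -0.5, 6.5]
opening: 0.006
grasp_force: 3.2
```

Request:
move_arm --increments '[{"xyz": [0, 0, 2], "roll": 0, "grip": 0}, {"xyz": [0, 0, 2], "roll": 0, "grip": 0}, {"xyz": [0, 0, 0], "roll": 0, "grip": 0}]'

```text
time_s: 5.38
position: [0.5461, -0.2507, 0.1052]
tcp_rot: [[0.998, -0.068, 0.011], [-0.068, -0.998, -0.006], [0.011, 0.005, -1.0]]
force: [5.8, -0.2, 5.8]
opening: 0.005
grasp_force: 3.9
```

Request:
move_arm --increments '[{"xyz": [0, 0, 2], "roll": 0, "grip": 0}, {"xyz": [-1, 0, 2], "roll": 0, "grip": 0}, {"xyz": [-1, 0, 0], "roll": 0, "grip": 0}, {"xyz": [-1, 0, 0], "roll": 0, "grip": 0}]'

```text
time_s: 5.72
position: [0.547, -0.2514, 0.1025]
tcp_rot: [[0.997, -0.07, 0.02], [-0.069, -0.998, -0.008], [0.02, 0.007, -1.0]]
force: [14.8, 1.6, 7.5]
opening: 0.009
grasp_force: 7.6
```

Run:
```python
from h import *
a=bot.capture("top")[0];b=bot.capture("scene")[0]
c=np.hstack([cv2.resize(a[180:340,370:530],(400,400)),cv2.resize(b[100:220,220:340],(400,400))])
cv2.imwrite("pics/c3.png",c[:,:,::-1])
```

```text
(no output)
```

View pics/c3.png

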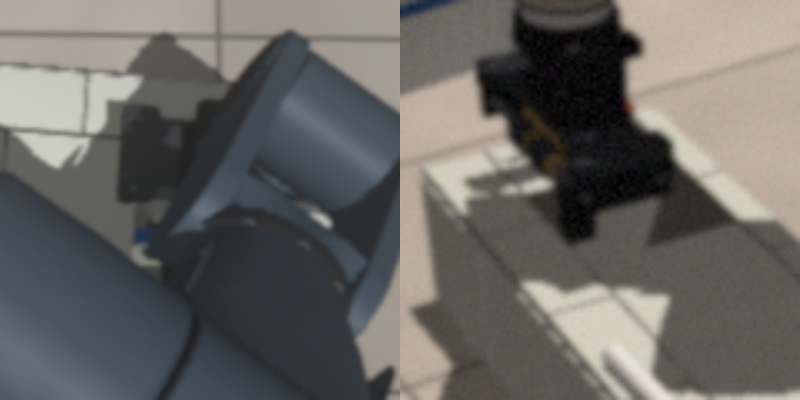

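The tile is well up, at about 1 rad, and now leans near the gripper body. I'll unload, lift, and go round to its front.

Request:
move_arm --increments '[{"xyz": [3, 0, -3], "roll": 0, "grip": 0}, {"xyz": [0, 0, -15], "roll": 0, "grip": 0}, {"xyz": [0, 0, -35], "roll": 0, "grip": 0}, {"xyz": [0, 0, -40], "roll": 0, "grip": 0}, {"xyz": [0, 0, -35], "roll": 0, "grip": 0}]'

```text
time_s: 6.23
position: [0.5411, -0.2482, 0.228]
tcp_rot: [[0.998, -0.067, -0.001], [-0.067, -0.998, 0.0], [-0.001, -0.0, -1.0]]
force: [0.7, -0.8, 0.0]
opening: 0.007
grasp_force: 0.0
```

Request:
move_arm --increments '[{"xyz": [0, 0, 0], "roll": 0, "grip": 0}, {"xyz": [-40, 0, 0], "roll": 0, "grip": 0}, {"xyz": [-40, 0, 0], "roll": 0, "grip": 0}, {"xyz": [-30, 0, 0], "roll": 0, "grip": 0}, {"xyz": [0, 0, 0], "roll": 0, "grip": 0}]'

```text
time_s: 6.65
position: [0.4252, -0.238, 0.2256]
tcp_rot: [[0.998, -0.069, -0.007], [-0.069, -0.998, 0.005], [-0.007, -0.004, -1.0]]
force: [0.1, 0.3, -0.5]
opening: 0.007
grasp_force: 0.0
```

Run:
```python
from h import *
print(bot.read_state()["position"],bot.read_state()["force"])
a=bot.capture("top")[0];b,d=bot.capture("scene")
C=cloud("scene",d)
# points above duct top around tile 1, in duct frame about row centre
ex=np.array([.9976,-.069]);ey=np.array([.069,.9976]);Q=C[...,:2]-[.518,-.015]
X=Q@ex;Y=Q@ey;Z=C[...,2]-.12
m=(abs(Y+.226)<.05)&(X>-.06)&(X<.06)&(Z>.005)&(Z<.1)&(d>0)
for z in np.arange(.005,.1,.01):
    k=m&(abs(Z-z)<.005)
    if k.sum()>5:print(z.round(3),k.sum(),np.percentile(X[k],[10,50,90]).round(4))
c=np.hstack([cv2.resize(a[180:340,370:530],(400,400)),cv2.resize(b[80:220,220:360],(400,400))])
cv2.imwrite("pics/c4.png",c[:,:,::-1])
```

```text
[ 0.42515662 -0.23795667  0.22558252] [ 0.10015878  0.34594596 -0.46261356]
0.005 42 [0.0232 0.0262 0.0286]
0.015 93 [0.0204 0.0229 0.0269]
0.025 87 [0.0164 0.019  0.0219]
0.035 89 [0.0119 0.0153 0.0181]
0.045 90 [0.0089 0.0115 0.0148]
0.055 98 [0.0047 0.0073 0.0097]
0.065 112 [-0.0032  0.0026  0.0054]
0.075 26 [-0.0027  0.0008  0.0038]
```

View pics/c4.png

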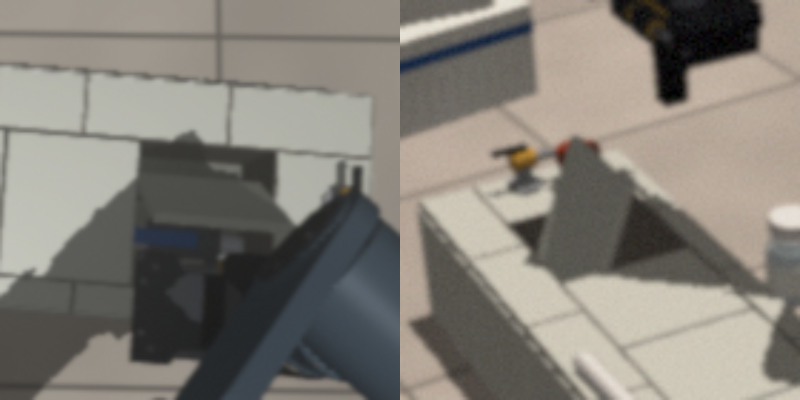

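The tile stands at about 1.22 rad: its face goes from x 26 to 1 mm over 70 mm of height. The stop is still to come, so I'll descend in front of it and nudge it back.

Request:
move_arm --increments '[{"xyz": [0, 0, 35], "roll": 0, "grip": 0}, {"xyz": [0, 0, 34], "roll": 0, "grip": 0}, {"xyz": [25, 0, 0], "roll": 0, "grip": 0}, {"xyz": [20, 0, 0], "roll": 0, "grip": 0}, {"xyz": [0, 0, 0], "roll": 0, "grip": 0}]'

```text
time_s: 7.17
position: [0.4818, -0.2459, 0.157]
tcp_rot: [[0.998, -0.066, 0.005], [-0.066, -0.998, -0.003], [0.006, 0.003, -1.0]]
force: [-0.2, -0.1, 0.2]
opening: 0.007
grasp_force: 0.0
```

Request:
move_arm --increments '[{"xyz": [3, 0, 0], "roll": 0, "grip": 0}, {"xyz": [3, 0, 0], "roll": 0, "grip": 0}, {"xyz": [3, 0, 0], "roll": 0, "grip": 0}, {"xyz": [0, 0, 0], "roll": 0, "grip": 0}]'

```text
time_s: 7.5
position: [0.4854, -0.2445, 0.1577]
tcp_rot: [[0.998, -0.067, -0.0], [-0.067, -0.998, 0.0], [-0.0, -0.0, -1.0]]
force: [-0.6, -0.2, 0.5]
opening: 0.005
grasp_force: 0.0
```

Request:
move_arm --increments '[{"xyz": [2, 0, 0], "roll": 0, "grip": 0}, {"xyz": [2, 0, 0], "roll": 0, "grip": 0}, {"xyz": [2, 0, 0], "roll": 0, "grip": 0}, {"xyz": [0, 0, 0], "roll": 0, "grip": 0}]'

```text
time_s: 7.83
position: [0.4916, -0.2451, 0.1578]
tcp_rot: [[0.998, -0.067, 0.001], [-0.067, -0.998, -0.0], [0.001, 0.0, -1.0]]
force: [-0.9, 0.3, 0.1]
opening: 0.005
grasp_force: 0.3
```

Request:
move_arm --increments '[{"xyz": [1.5, 0, 0], "roll": 0, "grip": 0}, {"xyz": [1.5, 0, 0], "roll": 0, "grip": 0}, {"xyz": [0, 0, 0], "roll": 0, "grip": 0}]'

```text
time_s: 8.08
position: [0.4946, -0.2453, 0.1576]
tcp_rot: [[0.998, -0.067, 0.0], [-0.067, -0.998, -0.0], [0.0, 0.0, -1.0]]
force: [-0.6, 0.3, 0.1]
opening: 0.007
grasp_force: 0.3
```

Request:
move_arm --increments '[{"xyz": [1.5, 0, 0], "roll": 0, "grip": 0}, {"xyz": [1.5, 0, 0], "roll": 0, "grip": 0}, {"xyz": [0, 0, 0], "roll": 0, "grip": 0}]'

```text
time_s: 8.33
position: [0.4977, -0.2455, 0.1575]
tcp_rot: [[0.998, -0.067, 0.0], [-0.067, -0.998, -0.0], [0.0, 0.0, -1.0]]
force: [-0.8, 0.1, 0.3]
opening: 0.008
grasp_force: 0.2
```

Request:
move_arm --increments '[{"xyz": [1.5, 0, 0], "roll": 0, "grip": 0}, {"xyz": [1.5, 0, 0], "roll": 0, "grip": 0}, {"xyz": [0, 0, 0], "roll": 0, "grip": 0}]'

```text
time_s: 8.58
position: [0.4984, -0.2454, 0.1575]
tcp_rot: [[0.998, -0.066, -0.005], [-0.066, -0.998, 0.001], [-0.005, -0.0, -1.0]]
force: [-6.7, -0.7, 3.2]
opening: 0.001
grasp_force: 3.1
```

Request:
move_arm --increments '[{"xyz": [1.5, 0, 0], "roll": 0, "grip": 0}, {"xyz": [1.5, 0, 0], "roll": 0, "grip": 0}, {"xyz": [0, 0, 0], "roll": 0, "grip": 0}]'

```text
time_s: 8.83
position: [0.4984, -0.2453, 0.1575]
tcp_rot: [[0.998, -0.065, -0.011], [-0.065, -0.998, 0.002], [-0.011, -0.001, -1.0]]
force: [-12.9, -2.0, 8.9]
opening: 0.008
grasp_force: 6.6
```

The tile is at its stop: the force rises and the tool no longer moves. I'll back off and check.

Request:
move_arm --increments '[{"xyz": [-10, 0, 0], "roll": 0, "grip": 0}, {"xyz": [-30, 0, 0], "roll": 0, "grip": 0}, {"xyz": [-30, 0, -20], "roll": 0, "grip": 0}, {"xyz": [0, 0, -40], "roll": 0, "grip": 0}, {"xyz": [0, 0, 0], "roll": 0, "grip": 0}]'

```text
time_s: 9.25
position: [0.4349, -0.2428, 0.2224]
tcp_rot: [[0.998, -0.069, 0.008], [-0.069, -0.998, -0.006], [0.008, 0.006, -1.0]]
force: [2.2, -1.5, -0.2]
opening: 0.002
grasp_force: 0.0
```

Request:
move_arm --increments '[{"xyz": [0, 0, 0], "roll": 0, "grip": 0}, {"xyz": [0, 0, 0], "roll": 0, "grip": 0}]'

```text
time_s: 9.42
position: [0.4339, -0.2413, 0.2178]
tcp_rot: [[0.998, -0.067, 0.002], [-0.067, -0.998, -0.001], [0.002, 0.001, -1.0]]
force: [0.1, -0.8, 1.0]
opening: 0.008
grasp_force: 0.0
```

Run:
```python
from h import *
print(bot.read_state()["position"],bot.read_state()["force"])
b,d=bot.capture("scene")
C=cloud("scene",d)
ex=np.array([.9976,-.069]);ey=np.array([.069,.9976]);Q=C[...,:2]-[.518,-.015]
X=Q@ex;Y=Q@ey;Z=C[...,2]-.12
m=(abs(Y+.226)<.05)&(X>-.03)&(X<.06)&(Z>.01)&(Z<.075)&(d>0)
k=np.polyfit(Z[m],X[m],1);print(m.sum(),np.pi/2+np.arctan(k[0]))
for l in("pen","cup","reagent","tip_box"):
    for r in bot.spot_in(l,"scene")[:1]: print(l,w("scene",r["at"]).round(3))
cv2.imwrite("pics/c5.png",b[:,:,::-1])
```

```text
[ 0.43391289 -0.24130857  0.21777574] [ 0.14977218 -0.77140222  0.99321467]
509 1.3750605871920343
pen [0.626 0.011 0.138]
cup [ 0.324 -0.202  0.054]
reagent [ 0.329 -0.206  0.052]
tip_box [0.358 0.038 0.048]
```

View pics/c5.png

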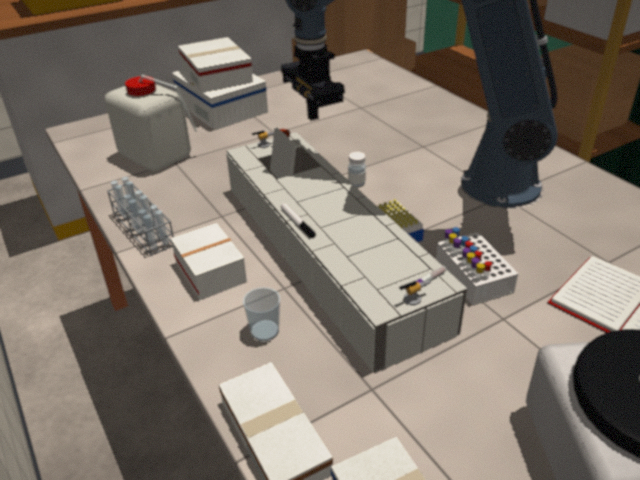

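The tile stands upright at (285,152), about 1.38 rad. The gripper is clear at (315,95) and the lab ware is where it was.

```bash
python3 -c "
from rig import bot
print(bot.hand_in())"
```

```text
the job is handed in; nothing more can be done
None
```

Tile 1 is the hatch: it rocked under the fingertips and I pushed it to its stop, where it stands open at about 1.38 rad (measured from the camera depth). The arm is clear, the lab ware looks unmoved in the last picture, and the job is handed in, though the hand-in returned no verdict.

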